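Key the knurled cover onto the paint filter and hold it home

TASK

Close the paint filter so that I can put its band clamp on: fetch the knurled cover from the bench, set it over the filter's neck, and turn it until the keyways hidden inside it drop over the neck's pins. Then push it fully home on its seat against the spring and keep it there: finish while still holding it down, because it springs up if you let go. Leave the other things on the bench where they are.

Things in the scene. Friction and masses are not known exactly. Their poses are not given: they have to be found in the camera images.
- cover: loose aluminium cover of the filter, upright on the bench, 0.15 to 0.25 kg. Origin: centre of its underside; z up along its axis. A flange 64 mm across and 4 mm thick, a smooth skirt 54 mm across up to z = 34 mm, then the solid knurled head, 59 mm across from z = 34 to 52 mm (grip it there); a small brass bleed screw, 12 mm across, in the middle of its top reaches z = 58 mm
- cover_bore (a point): centre of the mouth of the cover's bore, on its underside (the same point as its origin): open below, 38 mm across, 34 mm deep up to a flat roof, with three straight keyways 120 degrees apart, about 11 mm wide, running the whole depth. They cannot be seen from outside and their angle to the cover's x axis is not known
- filter: paint filter bolted to the bench: round grey foot 124 mm across, steel bowl, aluminium head 70 mm across with a valve on its +y side and a gauge on its -y side, each reaching up to 112 mm from the axis (valve lever up to z = 109 mm, gauge up to z = 147 mm). Origin: centre of its underside, on the bench; z up
- filter_seat (a point): centre of the filter's level seat flange, 64 mm across, 110 mm above the bench; z up. The cover's underside rests on it when home, so the cover's origin is then at this point. Above it stands the neck: 37 mm across, 32 mm high, its top 6 mm tapering to 30 mm across as a lead-in
- filter_pins (a point): on the neck's axis, 9 mm above the seat, level with the tops of three round 5 mm pins that stand out of the neck to 23 mm from the axis, 120 degrees apart, in a direction that is not known (not the filter's axes). A cover not lined up rests on the pins with its underside here; lined up within about 6 degrees it goes down. Turning up to 120 degrees either way finds the next place
- filter_spring (a point): on the neck's axis, 42 mm above the seat: top of the sprung white disc, 24 mm across, of the strainer element inside the neck. The cover's roof meets it when the cover is 8 mm above home; from there the spring resists with about 0.7 N per mm, 5.6 N when home, and lifts the cover several mm if it is let go
- union_nut: bystander: eight-sided brass ring nut, 54 mm across, 20 mm high, with a 40 mm hole; origin at the centre of its underside
- spare_element: bystander: spare strainer element, upright steel-mesh cylinder with white ends, 38 mm across, 56 mm high; origin at the centre of its underside
- regulator_knob: bystander: small steel knurled knob with a stem on top, 40 mm across, 43 mm high; origin at the centre of its underside
- band_clamp: bystander: the steel band clamp, a flat ring 80 mm across and 13 mm high with a bolt at one side; origin at the centre of its underside
- paint_tin: bystander: paint tin, 84 mm across, 96 mm high; origin at the centre of its underside
- brush: bystander: short paint brush lying on the bench in front of the filter, 130 mm long; origin under its middle
- spanner: bystander: spanner lying on the bench beyond the filter, 190 mm long; origin under its middle

How it is judged (in metres and radians):
On the way:
1. the cover is level over the filter's neck, its underside less than 20 mm above the seat and not yet home (horizontal distance between cover and filter_seat below 0.004 m and z of cover in the frame of filter_seat between 0.004 and 0.02 m and angle between cover's own z axis and vertical below 0.15 rad).
At the end, for the whole second after the job is handed in: the cover is keyed over the pins and home on its seat: its underside is less than 2 mm above the seat, within 3 mm of its centre, tilted less than 0.06 rad and at rest, with the robot's fingers still on it (more than 2 N) and holding it down against the spring through the last second (z of cover in the frame of filter_seat between -0.003 and 0.002 m and horizontal distance between cover and filter_seat below 0.003 m and angle between cover's own z axis and vertical below 0.06 rad and linear speed of cover below 0.02 m/s and contact force between the fingers and cover above 2 N); the arm keeps its last pose, push and grip.
It fails at once if another thing on the bench is shifted more than 40 mm or knocked over (distance of any of union_nut, spare_element, regulator_knob, band_clamp, paint_tin, brush, spanner from where it was at the start of the episode above 0.04 m or angle between any of spare_element, regulator_knob, paint_tin's own z axis and vertical above 0.6 rad).
It also fails if it takes over 61 s, if anything falls off the work surface, if the arm or the gripper's body presses on something with over 40 N, if the wrist force passes 120 N, or if a joint passes its speed limit or range.

ROBOT

A 6-joint arm with a two-finger parallel gripper is mounted at the origin on the work surface. World frame = base frame: x ahead of the robot, y to its left, z up, the work surface at z = 0. Lengths are in mm, angles in rad, forces in N, time in s.
With the tool pointing down it reaches from about 350 to 925 mm from the base axis. Payload 6.4 kg.
Tool frame: the origin (TCP) lies midway between the tips of the shut fingers; the grasp point (between the pads) lies arm.grasp_offset behind it (arm.grasp_offset is the distance from the TCP to the grasp point, in mm); z points along the fingers, y is the line along which they close (so a half turn about z gives the same grasp; the last joint's range is limited). The gripper opens to 94 mm and grips with 3 to 60 N. Pads are 16 mm wide; open, the fingers measure 119 mm over their backs; the gripper's body (75 mm by 177 mm) begins 78 mm behind the grasp point.
Start: joints at [-1.283, 0.245, 1.558, -0, 1.339, -0.174], TCP at [289.62, -581.922, 205.455] pointing down, gripper open.
Joint ranges: [-3.13, 3.13], [-1.02, 2.26], [0.13, 2.54], [-0.95, 4.09], [0.21, 2.88], [-2.74, 2.74]. Speed limits (rad/s): [2.57, 2.57, 3.14, 3.14, 3.14, 3.14].

INTERFACE

Orientations are given as a rotation vector (axis times angle).
In Python, from workcell import arm, viewer gives the robot as it stands. The module is installed in compiled form; this text tells all that it offers.
- The arm moves only by the shell command python3 -m creep 'ROWS' [FORCE]. ROWS is JSON, one flat list of numbers, 5 for each row, row after row: the shift along the tool's x, y, z each as a share of 100 mm, from -1 to 1, then the turn about the tool's z as a share of 180 degrees, from -1 to 1, then the opening, from 0 (shut) to 1 (fully open). In form: [tx, ty, tz, yaw, hand, tx, ty, tz, yaw, hand, ...]. A call has 1 to 5 rows; each row is the pose to reach, as a shift and turn from the pose commanded when the call began, along the tool's axes at that moment, turning the shorter way round; what a row does not reach only later rows make up. A row lasts 1/10 s, in which the tool goes at most 50 mm and 8.59 degrees, less where a joint would pass 70% of its speed; a pose out of reach is approached as far as the arm can. A call with a number of a shift or a turn outside -1 to 1 is refused whole. A call with a gripper value outside its range is refused whole. The fingers move at their own pace and stop on an object; FORCE is the grip in N (left out, the last holds). Time passes only in rows, so rows that repeat a pose let the fingers close. It gives the time, the measured TCP pose, the force, the opening and the grip force at its end, in the units of the state.
- arm.read_state(): the state, without advancing time (a new reading comes with each control period).
- viewer.snapshot(name): name is "side" or "top" or "wrist"; returns the picture (400x640x3 uint8, red, green, blue); there is no depth.
- viewer.camera_params(name): a dict with "fx", "fy", "cx", "cy" (pixels), "D" ([k1, k2, p1, p2, k3] as OpenCV has them; the pictures are not rectified), "view" (4x4, takes a point from world to camera coordinates). Camera axes: x right, y up, looking along -z (the intrinsics and any distortion apply to the point x, -y, -z); pixel columns grow to the right and rows downward; lengths in mm; the calibration is good to about 2 mm. A picture is of the moment at which its call begins: read the wrist's pose just before it. camera_params takes no time and is no camera call; for the wrist camera it gives the pose at the moment of the call.
- arm.sign_off(): hands the job in; it is judged then, once.
The state is a dict: "time": time; "joint_positions": joint angles; "joint_vel": joint speeds; "effort": joint torques, N m; "position": TCP position; "orientation": TCP orientation; "wrist_force": force on the tool from outside, world axes, zero at the start; "torque": the same for the moment, N m; "opening": finger opening in mm; "grasp_force": force on a finger pad.
Only numpy, scipy, OpenCV 4.12 (cv2) and the standard library are available. Lean on these libraries where they do the work, as an engineer would, in place of code of your own. Each camera call takes 0.05 s, during which the arm holds its last target. There are 200 camera calls.

## Working session

There is one attempt and no reset: what is moved stays moved. The work goes in short steps, Python scripts to look and compute and a shell command to move; the robot and the scene stay as the last step left them, time stands still between calls to the robot, and variables do not carry over. Pictures are saved under pics/ and viewed, at most 10 in all, crops included, and the job is handed in when it is done.

```bash
mkdir -p pics; cat > h.py <<'E'
import numpy as np, cv2
from workcell import arm, viewer
from scipy.spatial.transform import Rotation as R
def save(n,f):
    p=viewer.camera_params(n); im=viewer.snapshot(n); cv2.imwrite(f,im[:,:,::-1]); np.save(f+'.npy',p,allow_pickle=True); return im
def ray(p,uv):
    K=np.array([[p['fx'],0,p['cx']],[0,p['fy'],p['cy']],[0,0,1.]])
    q=cv2.undistortPoints(np.array([[uv]],float),K,np.array(p['D'],float))[0,0]
    V=np.array(p['view']); d=V[:3,:3].T@np.array([q[0],-q[1],-1.]); o=-V[:3,:3].T@V[:3,3]
    return o,d
def atz(p,uv,z):
    o,d=ray(p,uv); return o+d*(z-o[2])/d[2]
def proj(p,X):
    K=np.array([[p['fx'],0,p['cx']],[0,p['fy'],p['cy']],[0,0,1.]])
    V=np.array(p['view']); c=V[:3,:3]@np.array(X,float)+V[:3,3]
    return cv2.projectPoints(np.array([[c[0],-c[1],-c[2]]]),np.zeros(3),np.zeros(3),K,np.array(p['D'],float))[0].ravel()
def tri(l):
    A=np.zeros((3,3));b=np.zeros(3)
    for p,uv in l:
        o,d=ray(p,uv); d=d/np.linalg.norm(d); M=np.eye(3)-np.outer(d,d); A+=M;b+=M@o
    return np.linalg.solve(A,b)
def ld(f): return np.load(f+'.npy',allow_pickle=True).item()
E
python3 - <<'E'
from h import *
for n in('side','top'):
    save(n,f'pics/{n}0.png')
s=arm.read_state(); print(s, arm.grasp_offset)
E
```

```text
{'time': 0.1, 'joint_positions': array([-1.28306364e+00,  2.45726602e-01,  1.55887913e+00,  2.40657890e-05,
        1.33872755e+00, -1.74057246e-01]), 'joint_vel': array([ 0.00029104,  0.00059795, -0.00244148,  0.00026811, -0.00012217,
        0.00119957]), 'effort': array([ 2.12900177e-04, -4.16914237e+01, -3.15524983e+01,  6.86508324e-02,
        3.09664838e-02, -7.05413413e-05]), 'position': array([ 289.48776446, -581.36922966,  204.47382237]), 'orientation': array([-3.05652998e+00, -7.18543312e-01,  1.18533096e-04]), 'wrist_force': array([-1.13336101, -0.15434422, -0.2687279 ]), 'torque': array([-0.01285735,  0.01597904,  0.03321924]), 'grasp_force': 0.0, 'opening': 94.4036746816119} 18.8
```

View pics/side0.png

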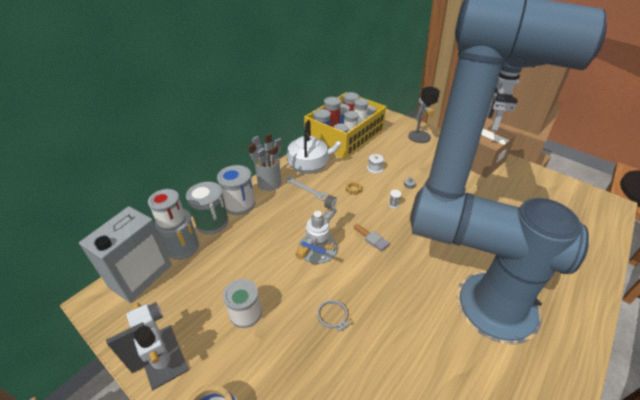

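View pics/top0.png

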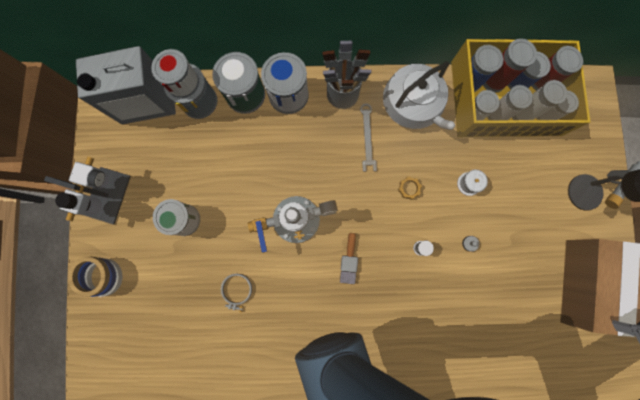

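The side view shows the cover near (375,163) and the filter near (318,225). In the top view the cover is near (473,182) and the filter near (294,217). I'll enlarge both to get precise pixels.

```bash
python3 - <<'E'
from h import *
def crop(f,x,y,w=50): 
    im=cv2.imread(f)[y-37:y+37,x-w:x+w]; return cv2.resize(im,(400,296),interpolation=cv2.INTER_CUBIC)
a=np.hstack([crop('pics/side0.png',375,165),crop('pics/side0.png',318,225)])
b=np.hstack([crop('pics/top0.png',473,185),crop('pics/top0.png',294,217)])
cv2.imwrite('pics/z0.png',np.vstack([a,b]))
s,t=ld('pics/side0.png'),ld('pics/top0.png')
print('cover',tri([(s,(376,158)),(t,(475,182))]),'filt',tri([(s,(317,215)),(t,(292,215))]))
for x in [(475,182),(292,215)]: print([atz(t,x,z).round() for z in(55,150)])
E
```

```text
cover [ 605.10528689 -308.06069148   54.89432541] filt [523.98935504 152.66974433 144.58764003]
[array([ 605., -308.,   55.]), array([ 589., -269.,  150.])]
[array([531., 159.,  55.]), array([523., 152., 150.])]
```

View pics/z0.png

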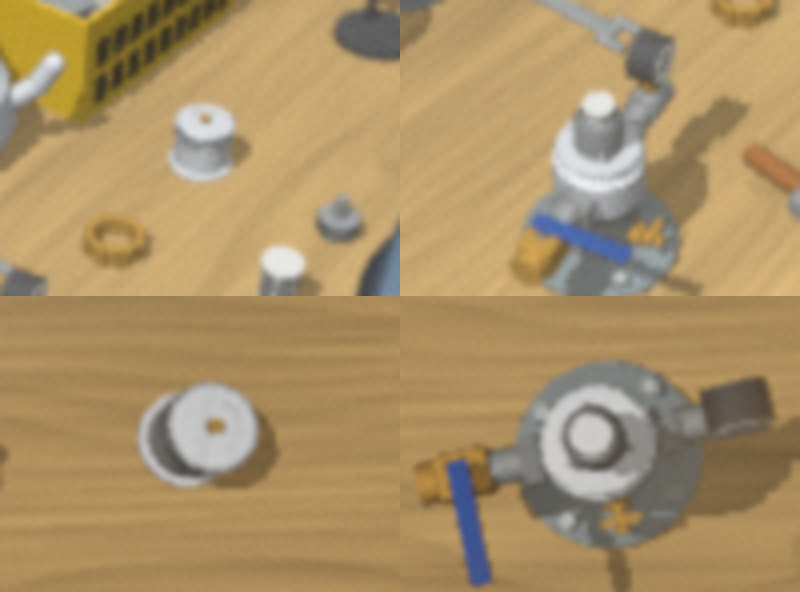

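The crops give the cover's screw at about side (376.2,157.5) and top (476.7,180.5). The filter's white disc is at side (318,213.8) and top (291.8,215). The bystanders stand well clear of both.

```bash
cat >> h.py <<'E'
def go(X,dyaw=0):
    s=arm.read_state(); r=R.from_rotvec(s['orientation'])
    print('t',round(s['time'],2),'pos',s['position'].round(1),'j',s['joint_positions'].round(2),'shift/100',(r.inv().apply(np.array(X)-s['position'])/100).round(3),'tooly deg',np.degrees(np.arctan2(*r.as_matrix()[[1,0],1])).round(1))
E
python3 - <<'E'
from h import *
s,t=ld('pics/side0.png'),ld('pics/top0.png')
print('cover',tri([(s,(376.2,157.5)),(t,(476.7,180.5))]),'filt',tri([(s,(318,213.8)),(t,(291.8,215))]))
print('block',[atz(t,x,40).round() for x in((565,240),(565,330),(590,190))])
go([380,-310,205]);go([605,-310,160])
E
```

```text
cover [ 608.70257185 -314.29011951   52.26794899] filt [522.4384693  151.9818973  150.10154076]
block [array([ 450., -544.,   40.]), array([ 222., -527.,   40.]), array([ 580., -628.,   40.])]
t 0.1 pos [ 289.5 -581.4  204.5] j [-1.28  0.25  1.56  0.    1.34 -0.17] shift/100 [ 2.019e+00 -2.026e+00 -1.000e-03] tooly deg -63.5
t 0.1 pos [ 289.5 -581.4  204.5] j [-1.28  0.25  1.56  0.    1.34 -0.17] shift/100 [ 4.034 -1.023  0.448] tooly deg -63.5
```

```bash
python3 -m creep '[1,-1,0,0,1, 1,-1,0,0,1, 1,-1,0,0,1]' ; python3 -m creep '[1,-1,0,0,1, 1,-1,0,0,1, 1,-1,0,0,1, 1,-1,0,0,1]'; python3 -m creep '[1,0.5,0,0,1, 1,0.5,0,0,1, 1,0.5,0,0,1,1,0.5,0,0,1]'; python3 -m creep '[0.9,0.4,0.4,0,1, 0.9,0.4,0.4,0,1, 0.9,0.4,0.4,0,1, 0.9,0.4,0.4,0,1, 0.9,0.4,0.4,0,1]'
python3 - <<'E'
from h import *
go([608,-313,160]); p=save('wrist','pics/w1.png'); c=ld('pics/w1.png'); print(proj(c,[608.7,-314.3,58]))
E
```

```text
time: 0.4
position: [334.8, -445.5, 204.6]
orientation: [-3.057, -0.718, 0.0]
wrist_force: [0.3, 0.3, -0.1]
opening: 93.9
grasp_force: 0.0
time: 0.8
position: [380.4, -309.7, 204.9]
orientation: [-3.055, -0.726, -0.0]
wrist_force: [-0.2, 0.5, -0.7]
opening: 94.3
grasp_force: 0.0
time: 1.2
position: [492.0, -314.2, 204.6]
orientation: [-3.057, -0.721, 0.002]
wrist_force: [-1.5, 0.4, -0.4]
opening: 94.0
grasp_force: 0.0
time: 1.7
position: [588.5, -310.6, 166.4]
orientation: [3.058, 0.717, 0.0]
wrist_force: [0.5, 0.2, 0.5]
opening: 94.0
grasp_force: 0.0
t 1.7 pos [ 588.5 -310.6  166.4] j [-0.66  0.31  1.55 -0.    1.28  0.45] shift/100 [0.164 0.108 0.064] tooly deg -63.6
[329.73511098 180.14289674]
```

View pics/w1.png

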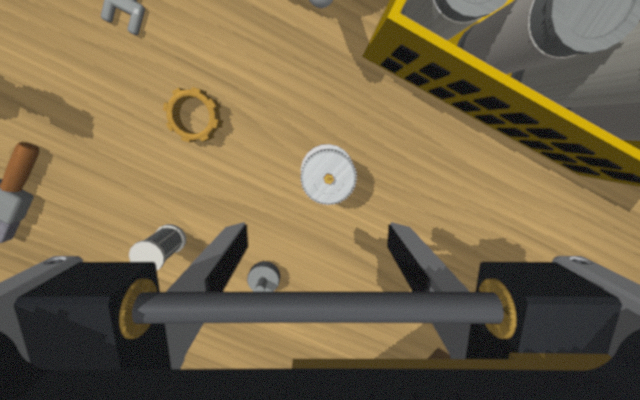

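The wrist view shows the cover's screw at (329,179), about 1 px from my prediction, so the cover estimate is good. The crate's nearest corner is at (365,58). I'll check its clearance and compute the descent.

```bash
python3 - <<'E'
from h import *
s,t,c=[ld(f'pics/{n}.png') for n in('side0','top0','w1')]
X=tri([(s,(376.2,157.5)),(t,(476.7,180.5)),(c,(329,179))]); print(X, atz(c,(329,179),58))
V=c['view']; print('cam',-V[:3,:3].T@V[:3,3]); print('crate bottom corner',atz(c,(365,58),0),atz(c,(395,10),80))
A=atz(c,(329,179),58)
go([A[0],A[1],24.5])
E
```

```text
[ 608.57899003 -313.92148361   52.62229921] [ 609.42770617 -313.08263724   58.        ]
cam [ 653.05559197 -278.04869624  345.27957782]
crate bottom corner [ 739.79207661 -294.12276259    0.        ] [ 761.81513434 -295.10142562   80.        ]
t 1.75 pos [ 588.7 -310.7  167. ] j [-0.66  0.31  1.55 -0.    1.28  0.46] shift/100 [0.175 0.112 1.425] tooly deg -63.6
```

```bash
python3 -m creep '[0.175,0.112,0.1,0,1, 0.175,0.112,0.6,0,1, 0.175,0.112,1,0,1, 0.175,0.112,1,0,1]'; python3 -m creep '[0,0,0.2,0,1, 0,0,0.4,0,1, 0,0,0.42,0,1, 0,0,0.42,0,1]'; python3 -c "
from h import *
go([609,-313.5,24.5])"; python3 -m creep '[0,0,0,0,0.6, 0,0,0,0,0.5, 0,0,0,0,0.4, 0,0,0,0,0.4, 0,0,0,0,0.4]' 40;  python3 -m creep '[0,0,0,0,0.3, 0,0,0,0,0.3,0,0,0,0,0.3,0,0,0,0,0.3,0,0,0,0,0.3]'
```

```text
time: 2.15
position: [605.7, -309.9, 60.2]
orientation: [-3.051, -0.715, 0.011]
wrist_force: [-0.4, 0.2, -0.6]
opening: 93.9
grasp_force: 0.0
time: 2.55
position: [610.9, -312.9, 25.9]
orientation: [3.057, 0.718, 0.002]
wrist_force: [-0.4, 0.5, -0.3]
opening: 93.9
grasp_force: 0.0
t 2.55 pos [ 610.9 -312.9   25.9] j [-0.64  0.52  1.55 -0.    1.07  0.47] shift/100 [-0.02  -0.003  0.014] tooly deg -63.6
time: 3.05
position: [610.6, -312.0, 23.7]
orientation: [3.058, 0.719, 0.0]
wrist_force: [-0.4, 0.1, 0.4]
opening: 58.3
grasp_force: 40.0
time: 3.55
position: [610.6, -312.0, 23.7]
orientation: [3.058, 0.719, 0.0]
wrist_force: [-0.3, 0.6, 2.6]
opening: 58.5
grasp_force: 40.0
```

```bash
python3 -m creep '[0,0,-0.2,0,0.3, 0,0,-0.6,0,0.3, 0,0,-1,0,0.3, 0,0,-1,0,0.3]';python3 -m creep '[0,0,-0.5,0,0.3, 0,0,-0.9,0,0.3, 0,0,-0.9,0,0.3]'; python3 - <<'E'
from h import *
save('wrist','pics/w2.png'); s=arm.read_state(); c=ld('pics/w2.png')
P=s['position']; print(proj(c,P+[0,0,33.5])); print(s['wrist_force'])
go([522.4,152,205])
E
```

```text
time: 3.95
position: [613.6, -314.1, 130.0]
orientation: [3.05, 0.717, 0.011]
wrist_force: [1.6, -1.3, -1.7]
opening: 58.3
grasp_force: 40.0
time: 4.25
position: [612.9, -313.6, 219.4]
orientation: [3.05, 0.717, 0.011]
wrist_force: [-0.1, -0.3, -0.8]
opening: 58.2
grasp_force: 40.0
[315.90180752 255.72395445]
[-0.24858326 -0.82244383 -3.02977008]
t 4.3 pos [ 611.5 -312.7  215.4] j [-0.64  0.32  1.45  0.    1.37  0.47] shift/100 [ 1.273 -4.557  0.089] tooly deg -63.5
```

View pics/w2.png

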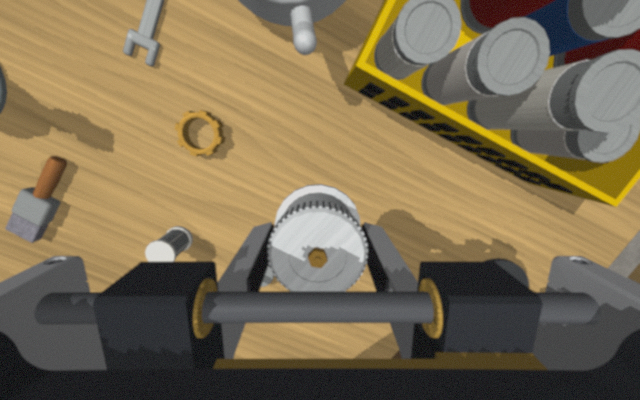

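The held cover's screw sits at (317,258), against (316,256) predicted for a centred grasp. So it is about 1.5 mm towards tool -x. Next I go near the filter and look at its neck.

```bash
for i in 1; do python3 -m creep '[0,-1,0,0,0.3, 0,-1,0,0,0.3, 0,-1,0,0,0.3]'; python3 -m creep '[0,-1,0,0,0.3, 0,-1,0,0,0.3, 0,-1,0,0,0.3]'; python3 -m creep '[0,-1,0,0,0.3, 0,-1,0,0,0.3, 0,-1,0,0,0.3]';python3 -m creep '[0,-1,0,0,0.3, 0,-1,0,0,0.3, 0,-1,0,0,0.3]';  python3 -m creep '[0,-0.56,0,0,0.3,0,-0.56,0,0,0.3, 0,-0.56,0,0,0.3, 0,-0.56,0,0,0.3]';done | grep -E 'time|posi|grasp'; python3 - <<'E'
from h import *
save('wrist','pics/w3.png'); s=arm.read_state(); c=ld('pics/w3.png')
P=s['position']; print(P,proj(c,P+[0,0,33.5])); print(s['wrist_force'],proj(c,[522.4,152,152]))
go([522.4,152,205])
E
```

```text
time: 4.6
position: [561.0, -216.0, 206.9]
grasp_force: 40.0
time: 4.9
position: [517.3, -127.9, 208.8]
grasp_force: 40.0
time: 5.2
position: [473.7, -39.7, 210.3]
grasp_force: 40.0
time: 5.5
position: [429.8, 49.2, 211.2]
grasp_force: 40.0
time: 5.9
position: [407.7, 95.3, 212.8]
grasp_force: 40.0
[407.85089185  95.22347603 213.01811376] [318.37719264 257.82194657]
[-0.75527024  0.1036615  -2.43280848] [318.22296089  48.43703579]
t 5.95 pos [407.9  95.2 213. ] j [-0.04 -0.34  2.11 -0.    1.38  1.07] shift/100 [1.279 0.    0.079] tooly deg -63.6
```

View pics/w3.png

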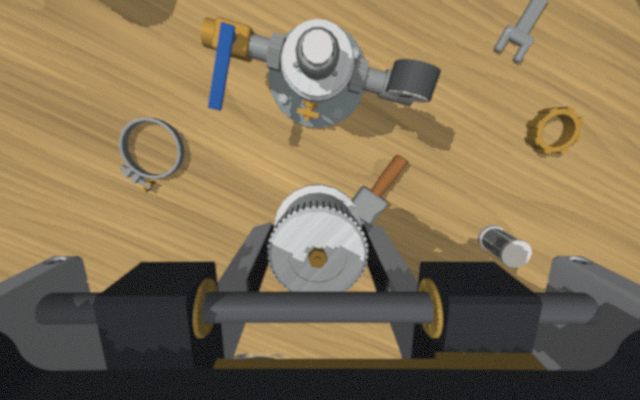

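The white disc is near (318,46) and the screw at (317,258). I'll compute both centroids and the shift.

```bash
python3 - <<'E'
from h import *
im=cv2.imread('pics/w3.png'); c=ld('pics/w3.png'); s,t=ld('pics/side0.png'),ld('pics/top0.png')
def cen(mask,x0,x1,y0,y1):
    n,l,st,ce=cv2.connectedComponentsWithStats(mask[y0:y1,x0:x1].astype(np.uint8)); 
    for i in range(1,n):
        if st[i,4]>60: print(st[i],ce[i]+[x0,y0])
h=cv2.cvtColor(im,cv2.COLOR_BGR2HSV)
print('disc'); cen((h[...,2]>205)&(h[...,1]<40),298,342,20,75)
print('screw'); cen((h[...,1]>90),295,340,235,280)
g=cv2.resize(im[10:130,260:380],(600,600),interpolation=cv2.INTER_CUBIC); cv2.imwrite('pics/z3.png',g)
E
```

```text
disc
[  0   0  44  28 297] [321.30976431  27.85521886]
[  6  11  27  31 678] [317.13716814  45.94100295]
screw
[ 14  14  18  18 261] [317.29885057 257.71264368]
```

View pics/z3.png

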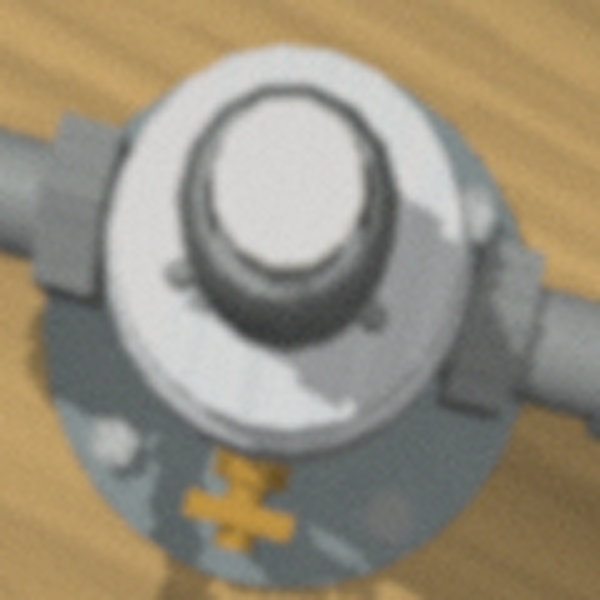

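The crop shows the disc centre at crop (289,183), which is image (317.8,46.6). Two pins are visible at crop (180,275) and (372,318).

```bash
python3 - <<'E'
from h import *
c=ld('pics/w3.png'); s,t=ld('pics/side0.png'),ld('pics/top0.png')
st=arm.read_state();P=st['position']; r=R.from_rotvec(st['orientation'])
D=atz(c,(317.8,46.6),152); S=atz(c,(317.3,257.7),P[2]+34)
print(D,tri([(c,(317.8,46.6)),(s,(318,213.8)),(t,(291.8,215))]),'screw rel tool',r.inv().apply(S-P))
print('shift',r.inv().apply(D-S)/100)
E
```

```text
[523.38885812 152.85184778 152.        ] [522.77349168 152.37265786 150.54275283] screw rel tool [  0.29494263  -0.59823014 -34.00029615]
shift [1.288678   0.00288343 0.94911304]
```

```bash
python3 -m creep '[0.5,0,0,0,0.3, 0.9,0,0,0,0.3, 0.9,0,0,0,0.3]' >/dev/null; python3 -m creep '[0.2,0,0,0,0.3, 0.385,0,0.2,0,0.3, 0.385,0,0.2,0,0.3, 0.385,0,0.2,0,0.3]'; python3 - <<'E'
from h import *
go([523,152.6,143])
for n in('wrist','side','top'): save(n,f'pics/{n}4.png')
im=cv2.imread('pics/wrist4.png');c=ld('pics/wrist4.png');h=cv2.cvtColor(im,cv2.COLOR_BGR2HSV)
a=lambda f,x,y:cv2.resize(cv2.imread(f)[y-40:y+40,x-40:x+40],(400,400),interpolation=cv2.INTER_CUBIC)
cv2.imwrite('pics/z4.png',np.hstack([a('pics/side4.png',318,210),a('pics/top4.png',292,215)]))
E
```

```text
time: 6.65
position: [521.7, 152.5, 192.8]
orientation: [-3.059, -0.717, 0.004]
wrist_force: [0.6, -0.0, -2.1]
opening: 58.3
grasp_force: 40.0
t 6.65 pos [521.7 152.5 192.8] j [ 0.08  0.01  1.84 -0.    1.29  1.19] shift/100 [0.013 0.005 0.498] tooly deg -63.6
```

View pics/z4.png

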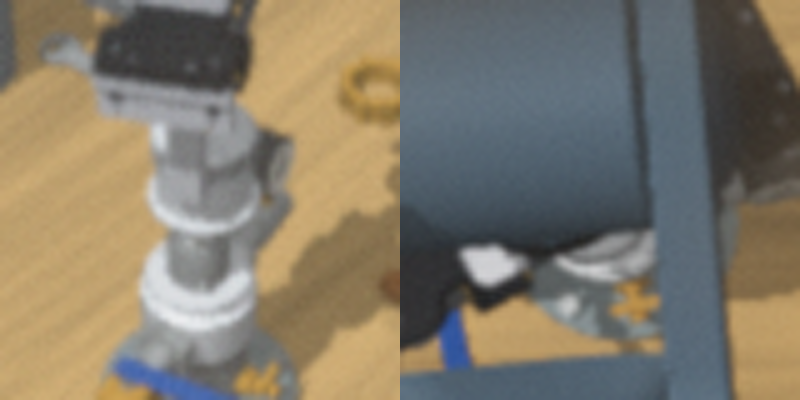

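The side crop shows the cover's flange over the seat and aligned to within about a pixel. I'll descend carefully, watching the force.

```bash
python3 -m creep '[0.013,0.006,0.1,0,0.3, 0.013,0.006,0.2,0,0.3, 0.013,0.006,0.26,0,0.3, 0.013,0.006,0.3,0,0.3, 0.013,0.006,0.3,0,0.3]'; python3 -m creep '[0,0,0.03,0,0.3, 0,0,0.05,0,0.3, 0,0,0.05,0,0.3]'
```

```text
time: 7.3
position: [523.2, 153.6, 162.5]
orientation: [-3.058, -0.719, 0.003]
wrist_force: [-0.0, 0.7, -2.0]
opening: 58.0
grasp_force: 40.0
time: 7.6
position: [524.1, 153.7, 158.5]
orientation: [3.058, 0.719, 0.002]
wrist_force: [1.5, 0.1, -2.8]
opening: 58.4
grasp_force: 40.0
```

```bash
python3 -m creep '[0,0,0.03,0,0.3, 0,0,0.06,0,0.3, 0,0,0.06,0,0.3]'; python3 -m creep '[0,0,0.03,0,0.3, 0,0,0.06,0,0.3, 0,0,0.06,0,0.3]';python3 -m creep '[0,0,0.03,0,0.3, 0,0,0.05,0,0.3, 0,0,0.05,0,0.3]'; python3 -c "
from h import *
go([523,152.6,143])"
```

```text
time: 7.9
position: [524.1, 153.7, 152.2]
orientation: [3.058, 0.719, 0.002]
wrist_force: [2.7, 1.0, -3.6]
opening: 58.7
grasp_force: 40.0
time: 8.2
position: [524.1, 153.6, 146.2]
orientation: [3.058, 0.719, 0.002]
wrist_force: [3.1, -0.2, -3.7]
opening: 58.4
grasp_force: 40.0
time: 8.5
position: [524.3, 153.7, 142.3]
orientation: [3.058, 0.719, 0.002]
wrist_force: [0.9, 0.9, 3.0]
opening: 58.2
grasp_force: 40.0
t 8.5 pos [524.3 153.7 142.3] j [0.08 0.07 1.88 0.   1.19 1.19] shift/100 [-0.017  0.004 -0.007] tooly deg -63.5
```

Contact is on the pins (bottom about 9 mm above the seat). Now I turn in small steps under a light push and watch z.

```bash
(python3 -m creep '[0,0,0.01,-0.028,0.3, 0,0,0.01,-0.055,0.3, 0,0,0.01,-0.055,0.3]'; python3 -m creep '[0,0,0,-0.028,0.3, 0,0,0,-0.055,0.3, 0,0,0,-0.055,0.3]'; python3 -m creep '[0,0,0,-0.028,0.3, 0,0,0,-0.055,0.3, 0,0,0,-0.055,0.3]'; python3 -c "
from h import *
go([523,152.6,143]);print(arm.read_state()['torque'])")|grep -v -E 'grasp|time'
```

```text
position: [524.6, 153.7, 142.2]
orientation: [2.983, 0.983, 0.003]
wrist_force: [-1.0, 0.4, 7.2]
opening: 58.4
position: [524.5, 153.6, 142.2]
orientation: [2.887, 1.236, 0.002]
wrist_force: [-0.0, -0.6, 7.1]
opening: 58.3
position: [524.5, 153.7, 142.2]
orientation: [2.77, 1.481, 0.002]
wrist_force: [-1.4, 0.9, 6.7]
opening: 58.1
t 9.4 pos [524.5 153.7 142.2] j [ 0.08  0.07  1.88 -0.    1.19  0.67] shift/100 [-0.017 -0.006 -0.008] tooly deg -33.7
[0.0503225  0.01028153 0.14241427]
```

```bash
(python3 -m creep '[0,0,0,-0.028,0.3, 0,0,0,-0.055,0.3, 0,0,0,-0.055,0.3]'; python3 -m creep '[0,0,0,-0.028,0.3, 0,0,0,-0.055,0.3, 0,0,0,-0.055,0.3]'; python3 -m creep '[0,0,0,-0.028,0.3, 0,0,0,-0.055,0.3, 0,0,0,-0.055,0.3]'; python3 -c "
from h import *
go([523,152.6,143]);print(arm.read_state()['torque'])")|grep -v -E 'grasp|time'
```

```text
position: [524.5, 153.5, 142.1]
orientation: [2.631, 1.714, 0.002]
wrist_force: [1.4, -0.2, 7.3]
opening: 58.6
position: [523.7, 153.8, 140.4]
orientation: [-2.476, -1.933, -0.0]
wrist_force: [2.2, 0.6, -0.8]
opening: 58.0
position: [523.5, 153.8, 140.2]
orientation: [-2.302, -2.137, -0.0]
wrist_force: [2.3, 1.3, -0.9]
opening: 58.7
t 10.3 pos [523.5 153.8 140.2] j [0.08 0.07 1.88 0.   1.19 0.15] shift/100 [-0.012 -0.005 -0.028] tooly deg -4.2
[ 0.363849   -0.57689193 -0.07069755]
```

It dropped into the keyways. Now I push down.

```bash
(python3 -m creep '[0,0,0.015,0.02,0.3, 0,0,0.03,0.02,0.3, 0,0,0.03,0.02,0.3]'; python3 -m creep '[0,0,0.015,0,0.3, 0,0,0.03,0,0.3, 0,0,0.03,0,0.3]';  python3 -c "
from h import *
go([523,152.6,133]);print(arm.read_state()['torque'])")|grep -v -E 'grasp|time'
```

```text
position: [523.6, 153.9, 137.5]
orientation: [-2.366, -2.066, -0.0]
wrist_force: [1.6, 1.8, 0.4]
opening: 57.9
position: [523.7, 153.8, 134.5]
orientation: [-2.366, -2.066, -0.0]
wrist_force: [1.1, 3.1, 2.1]
opening: 58.3
t 10.9 pos [523.7 153.8 134.5] j [0.08 0.08 1.88 0.   1.18 0.21] shift/100 [-0.013 -0.005  0.015] tooly deg -7.7
[ 0.52656593 -0.1573831   0.04498914]
```

```bash
(python3 -m creep '[0,0,0.01,0,0.3, 0,0,0.015,0,0.3, 0,0,0.015,0,0.3]'; python3 -m creep '[0,0,0.005,0,0.3, 0,0,0.01,0,0.3, 0,0,0.01,0,0.3]')|grep -v -E 'grasp|time'
```

```text
position: [523.8, 153.8, 133.7]
orientation: [-2.366, -2.066, -0.0]
wrist_force: [-2.2, 3.0, 5.7]
opening: 58.4
position: [523.8, 153.9, 133.6]
orientation: [-2.366, -2.066, 0.0]
wrist_force: [-4.0, 1.8, 11.1]
opening: 58.0
```

z has stopped about 8.7 mm below the pin rest while the force keeps rising, which points to the seat. I'll push a little more and check it visually.

```bash
python3 -m creep '[0,0,0.005,0,0.3, 0,0,0.01,0,0.3, 0,0,0.01,0,0.3,0,0,0.01,0,0.3]' 50; python3 - <<'E'
from h import *
im=save('side','pics/side5.png')
cv2.imwrite('pics/z5.png',cv2.resize(im[170:250,278:358,::-1],(480,480),interpolation=cv2.INTER_CUBIC))
s=arm.read_state();print(s['time'],s['position'],s['wrist_force'],s['torque'])
E
```

```text
time: 11.9
position: [523.8, 153.9, 133.6]
orientation: [-2.366, -2.066, 0.0]
wrist_force: [-7.0, 1.9, 17.1]
opening: 58.3
grasp_force: 50.0
11.95 [523.84506041 153.87043521 133.6161487 ] [-7.20720319  1.90817999 16.5650455 ] [ 0.28687914  1.27620468 -0.00829749]
```

View pics/z5.png

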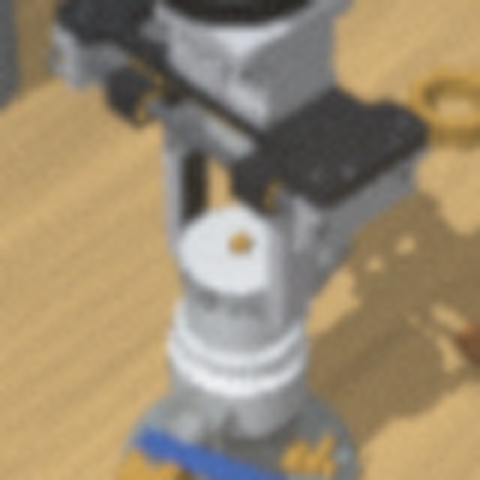

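The crop shows the cover's flange (around (237,345)) sitting directly on the seat flange (around (237,375)) with the head upright in the fingers. z stays fixed as the push rises, so it is home.

```bash
python3 -c "
from workcell import arm
print(arm.sign_off())"
```

```text
the job is handed in; nothing more can be done
None
```

The cover is keyed over the pins and held down on its seat with about 17 N at the wrist; I handed the job in at about 12 s, but sign-off returned no verdict.

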